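# Clamp the key blank through the guard window and start the cutter

## Task

Get the key-cutting machine going: with closed fingers reach down through the yellow-framed window of its guard and press the red clamp lever all the way down, without touching the guard or its frame. Come back out, then press the green start button all the way in and let it go. Do not press the red stop button, and leave the key display and everything else on the counter where it is: nothing is picked up.

Things in the scene. Friction and masses are not known exactly. Their poses are not given: they have to be found in the camera images.
- machine: Blue key-cutting machine, fixed to the counter, 240 (x) x 200 (y) mm. Origin: centre of its underside, on the counter; its x axis points from the guarded front to the taller motor housing at the back, z up. Base top at height 90 mm; motor housing at x 50 to 120 mm, 185 mm high.
- guard: Hood fixed on the machine, same origin and axes as the machine: a level plate 4 mm thick, underside 150 mm and top 154 mm above the counter, spanning x -120 to 50 mm and y -90 to 90 mm, with clear walls below it on the front and both sides. In the plate is one rectangular window: x from -85 to 5 mm, y from -50 to 50 mm, edged by a 14 mm wide yellow frame flush with the clear plate. Touching any of it fails the job.
- window (a point): Centre of the guard window, level with the top of the guard plate (154 mm above the counter). The opening is 90 mm along the machine's x and 100 mm along its y.
- pad (a point): Centre of the top face of the red pad at the end of the clamp lever, seen through the window; the pad is 36 x 36 mm. It lies up to 7 mm behind the window's centre (machine x) and, by lever position, about 10 mm (raised) to 34 mm (fully down) below the top of the guard. It moves with the lever.
- lever (a joint): Angle of the clamp lever in rad: 0 raised, 0.36 fully down at its stop (the pad drops about 23 mm). Starts between 0 and 0.1. It pivots about a level axis along the machine's y, 67 mm behind the pad and 112 mm above the counter; no spring: stiff friction, about 4 N on the pad moves it down and it stays where it is left.
- start_box: Grey box 70 x 70 x 40 mm fixed to the counter, carrying the green start button in its middle; origin at the centre of its underside.
- start_top (a point): Centre of the top of the green start button, 62 mm above the counter when released; the cap is 32 mm across and stands 10 mm proud of its black collar (48 mm across). Its travel is 6 mm, straight down.
- start (a joint): Travel of the green start button in m: 0 released, 0.006 fully in; it springs back, 5 N pushes it fully in.
- stop_top (a point): Centre of the top of the red stop button, just like the start button, on its own grey box; which of the two boxes stands nearer the machine changes. Not to be pressed.
- stop (a joint): Travel of the red stop button in m: 0 released, 0.006 fully in.
- stand: Fixed chrome foot of the turntable key display, radius 60 mm; origin at the centre of its underside. The display on it is 164 mm high and 75 mm in radius, and turns freely at a touch.
- rim (a point): Point on the red key blank of the turntable display, 50 mm from its axis and 118 mm above the counter; moves if the display is turned.
- deadbolt: Loose gunmetal deadbolt lock, 100 x 58 x 54 mm; origin at the centre of its underside.
- paperweight: Loose green glass paperweight, 72 mm across, 48 mm high; origin at the centre of its underside.
- screwdriver: Loose screwdriver, 180 mm long, lying along its own x.
- brush: Loose hand brush, 170 mm long, lying along its own x.
- spare_key: Loose copper key blank, 55 mm long, 4 mm thick, lying flat; origin in the middle of its round bow, on the underside.

How it is judged:
By the outcome, as a careful person would: the job done as asked, in the order asked, and still so for the second after the job is handed in, with the robot touching nothing.
It also fails if it takes over 43 s, if anything falls off the work surface, if the arm or the gripper's body presses on something with over 40 N, if the wrist force passes 120 N, or if a joint passes its speed limit or range.

## Robot

A 7-joint arm with a two-finger parallel gripper is mounted at the origin on the work surface. World frame = base frame: x ahead of the robot, y to its left, z up, the work surface at z = 0. Lengths are in m, angles in rad, forces in N, time in s.
With the tool pointing down it reaches from about 0.425 to 0.925 m from the base axis. Payload 6.8 kg.
Tool frame: the origin (TCP) lies at the very end of the fingers, on their centre line; the grasp point (between the pads) lies 19 mm behind it; z points along the fingers, x is the direction in which the jaws open and shut, and the axes are right-handed (so a half turn about z gives the same grasp; the last joint's range is limited). The gripper opens to 85 mm and grips with 20 to 120 N. Pads are 22 mm wide; open, the fingers measure 114 mm over their backs; the gripper's body (76 mm by 85 mm) begins 54 mm behind the grasp point. The pads swing forward as they close: fully open they stand 13 mm farther back than shut.
Start: joints at [1.196, 0.477, 0.022, 1.555, -0.011, 1.109, -0.083], TCP at [0.178, -0.651, 0.203] pointing down, gripper open.
Joint ranges: [-2.96, 2.96], [-0.34, 2.1], [-1.41, 1.46], [0.24, 2.44], [-1.37, 4.51], [0.17, 1.92], [-2.96, 2.96]. Speed limits (rad/s): [2.39, 2.39, 3.14, 3.14, 3.14, 3.14, 3.14].

## Interface

Orientations are given as a rotation vector (axis times angle).
In Python, from bench import get_obs, imaging, hand_in gives the robot as it stands.
- The arm moves only by the tool send_rows, never from a script. Its argument "motion" is a list of rows, each an object with "dp": the shift along the world's x, y, z in m, a list of three; "rot": the turn, a rotation vector about the world's x, y, z in rad, a list of three; "grip": the finger opening in m, from 0 to 0.0854. In form: [{"dp": [dx, dy, dz], "rot": [ax, ay, az], "grip": grip}, ...]. A call has 1 to 20 rows; each row shifts and turns the pose as measured when the row begins; what a row does not reach is not made up. A row lasts 1/8 s, in which the tool goes at most 62.5 mm and 10.7 degrees, less where a joint would pass 70% of its speed; a pose out of reach is approached as far as the arm can. A call is refused whole if a number of a shift passes 0.0625 or a number of a turn 0.188, either way. A call with a gripper value outside its range is refused whole. The fingers move at their own pace and stop on an object; "grip_force" is the grip in N (left out, the last holds). Time passes only in rows, so rows that do not move let the fingers close. It gives the time, the measured TCP pose, the force and the opening at its end, in the units of the state.
- get_obs(): the state, without advancing time (a new reading comes with each control period).
- imaging.grab_frame(name): name is "scene" or "side" or "wrist"; returns a dict with "img" (420x560x3 uint8, red, green, blue), "fx", "fy", "cx", "cy" (pixels), "R" (3x3) and "t" (3): a world point X has camera coordinates R X + t. Camera axes: x right, y down, z forward; pixel columns grow to the right and rows downward; lengths in m; the calibration is good to about 2 mm. A picture is of the moment at which its call begins. There is no depth.
- hand_in(): hands the job in, once; it reports no verdict.
The state is a dict: "clock": time; "joints": joint angles; "qvel": joint speeds; "tau": joint torques, N m; "tcp_pos": TCP position; "orientation": TCP orientation; "contact_force": force on the tool from outside, world axes, zero at the start; "moment": the same for the moment, N m; "grip_width": finger opening in m.
Only numpy, scipy, OpenCV 4.12 (cv2) and the standard library are available. Lean on these libraries where they do the work, as an engineer would, in place of code of your own. Each camera call takes 0.05 s, during which the arm holds its last target. There are 200 camera calls.

## Working session

There is one attempt and no reset: what is moved stays moved. The work goes in short steps, Python scripts to look and compute and a tool call to move; the robot and the scene stay as the last step left them, time stands still between calls to the robot, and variables do not carry over. Pictures are saved under pics/ and viewed, about 8 in all and at most 12, crops included, and the job is handed in when it is done.

Besides the shell and the picture viewer there is one more tool, called after ">>>" by a JSON object that holds its "op" and its "data", one argument or row to a line. send_rows: Moves the arm, as the interface text tells. Its arguments: {"type":"object","properties":{"motion":{"type":"array","items":{"type":"object","properties":{"dp":{"type":"array","items":{"type":"number"}},"rot":{"type":"array","items":{"type":"number"}},"grip":{"type":"number"}}}},"grip_force":{"type":"number"}},"required":["motion"]}

```bash
mkdir -p pics
cat > h.py <<'E'
import numpy as np, cv2, pickle
from bench import get_obs, imaging, hand_in
def ray(f,u,v):
    R=np.array(f["R"]);t=np.array(f["t"]);d=R.T@np.array([(u-f["cx"])/f["fx"],(v-f["cy"])/f["fy"],1.]);return -R.T@t,d
def onz(f,u,v,z):
    c,d=ray(f,u,v);return c+d*(z-c[2])/d[2]
def proj(f,X):
    p=np.array(f["R"])@np.array(X)+np.array(f["t"]);return np.array([f["fx"]*p[0]/p[2]+f["cx"],f["fy"]*p[1]/p[2]+f["cy"]])
def tri(rs):
    A=0;b=0
    for c,d in rs:
        d=d/np.linalg.norm(d);P=np.eye(3)-np.outer(d,d);A=A+P;b=b+P@c
    return np.linalg.solve(A,b)
def save(f,n): cv2.imwrite("pics/"+n,f["img"][:,:,::-1])
E
python3 - <<'E'
from h import *
F={}
for n in ["scene","side","wrist"]:
    F[n]=f=imaging.grab_frame(n); save(f,n+"0.png"); print(n,ray(f,280,210))
pickle.dump(F,open("F.pkl","wb")); o=get_obs(); print(o)
im=np.hstack([F["scene"]["img"],F["side"]["img"]])[:,:,::-1]
E
```

```text
scene (array([ 1.09988744, -0.55443543,  1.37765326]), array([-0.35709208,  0.40302933, -0.84288293]))
side (array([-0.12790284,  1.41950661,  1.24817631]), array([ 0.35255065, -0.72064683, -0.59699139]))
wrist (array([ 0.25443391, -0.63012996,  0.37345886]), array([-0.3053279 , -0.08874882, -0.94814279]))
{'clock': 0.15, 'joints': array([ 1.195893  ,  0.47762329,  0.02233104,  1.55619011, -0.01152029,
        1.10929866, -0.08308463]), 'qvel': array([-1.59518018e-03, -2.26307655e-03, -6.91917182e-04, -4.49582139e-03,
        8.68012967e-05, -6.15305844e-04, -2.59207777e-04]), 'tau': array([ 2.57672407e-03, -5.96924579e+01,  1.60977211e+00, -2.81490326e+01,
        1.25913770e-02,  6.59142999e-03,  5.55516209e-06]), 'tcp_pos': array([ 0.17784466, -0.6506499 ,  0.20245447]), 'orientation': array([-2.49658130e+00,  1.90571327e+00,  1.80384270e-03]), 'contact_force': array([ 0.33562106,  0.19953558, -0.22463765]), 'moment': array([0.01385089, 0.01567854, 0.02179295]), 'grip_width': 0.08562608338874472}
```

View pics/scene0.png

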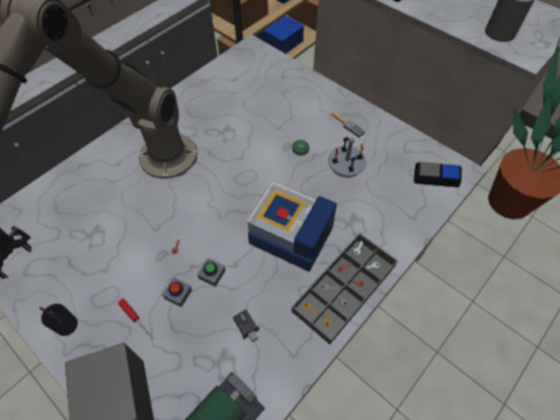

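View pics/side0.png

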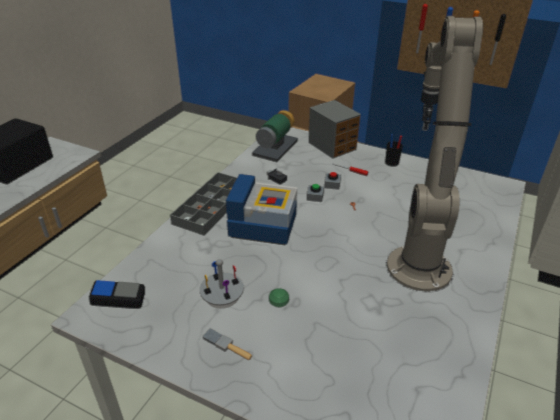

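The scene view shows the machine's yellow window at about (283,210), the green start at (210,268) and the red stop at (176,288). In the side view they are at (272,198), (316,187) and (333,176). Next I measure them.

```bash
cat > m.py <<'E'
from h import *
F=pickle.load(open("F.pkl","rb"))
def blobs(f,lo,hi,box):
    h=cv2.cvtColor(f["img"],cv2.COLOR_RGB2HSV);m=cv2.inRange(h,lo,hi)
    if lo[0]==0 and hi[0]<9: m|=cv2.inRange(h,(172,)+lo[1:],(180,)+hi[1:])
    k=np.zeros_like(m);x0,y0,x1,y1=box;k[y0:y1,x0:x1]=1;return m*k
B={"scene":dict(win=(245,178,325,245),st=(195,255,225,282),sp=(160,275,192,302)),
   "side":dict(win=(245,180,300,212),st=(303,178,326,196),sp=(324,168,343,186))}
col=dict(win=((17,120,90),(35,255,255)),st=((45,100,40),(85,255,255)),sp=((0,140,70),(7,255,255)))
C={}
for n in B:
    f=F[n]
    for k in B[n]:
        m=blobs(f,*col[k],B[n][k]);ys,xs=np.nonzero(m)
        if k=="win":
            cs,_=cv2.findContours(m,cv2.RETR_CCOMP,cv2.CHAIN_APPROX_NONE)
            c=cv2.convexHull(np.vstack(cs)).reshape(-1,2)
            w=np.array([onz(f,u,v,.154)[:2] for u,v in c])
            r=cv2.minAreaRect((w*1000).astype(np.float32));print(n,"frame rect mm (118x128)",r,len(xs))
            m2=blobs(f,*col["sp"],B[n][k]);y2,x2=np.nonzero(m2);print(" pad",len(x2),onz(f,x2.mean(),y2.mean(),.142))
            C[n,"pad"]=ray(f,x2.mean(),y2.mean())
        else:
            print(n,k,len(xs),xs.mean(),ys.mean(),onz(f,xs.mean(),ys.mean(),.059)); C[n,k]=ray(f,xs.mean(),ys.mean())
for k in ["pad","st","sp"]: print(k,tri([C["scene",k],C["side",k]]))
a=[cv2.resize(F["scene"]["img"][170:310,150:350],None,fx=4,fy=4)]
cv2.imwrite("pics/crop1.png",a[0][:,:,::-1])
E
python3 m.py
```

```text
scene frame rect mm (118x128) ((582.9108276367188, 33.47537612915039), (114.81818389892578, 124.53124237060547), 14.589381217956543) 407
 pad 95 [0.58958867 0.0335442  0.142     ]
scene st 77 209.63636363636363 267.24675324675326 [ 0.51814201 -0.24765239  0.059     ]
scene sp 78 174.5897435897436 287.46153846153845 [ 0.48629789 -0.37282209  0.059     ]
side frame rect mm (118x128) ((582.6787109375, 38.26804733276367), (115.25209045410156, 127.31523895263672), 14.884323120117188) 245
 pad 49 [0.58450535 0.04488583 0.142     ]
side st 39 315.2564102564103 186.43589743589743 [ 0.514471   -0.23739329  0.059     ]
side sp 28 332.89285714285717 174.17857142857142 [ 0.48272127 -0.36370783  0.059     ]
pad [0.58779223 0.03681482 0.13592316]
st [ 0.51670569 -0.24591509  0.05351971]
sp [ 0.48474458 -0.37180607  0.05408598]
```

View pics/crop1.png

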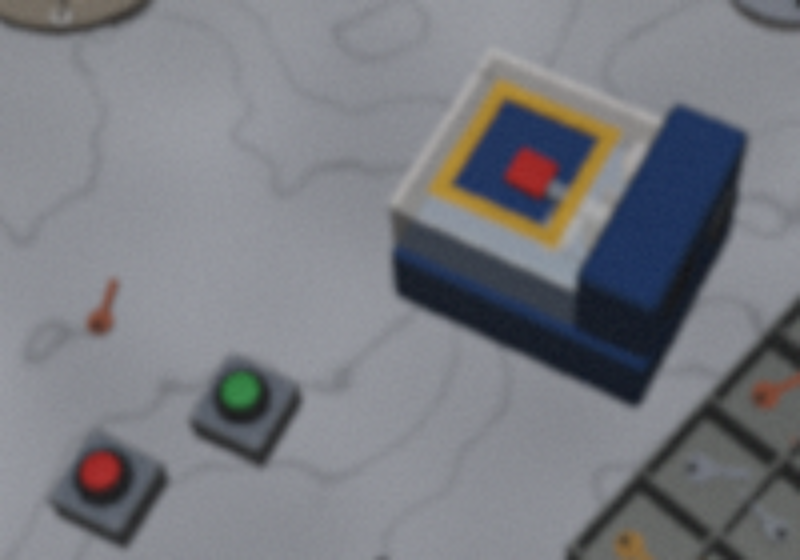

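>>> {"op": "send_rows", "data": {
  "motion": [
    {"dp": [0,0,0.03],"rot": [0,0,0],"grip": 0},
    {"dp": [0,0,0.035],"rot": [0,0,0],"grip": 0},
    {"dp": [0,0,0.035],"rot": [0,0,0],"grip": 0},
    {"dp": [0.015,0.025,0],"rot": [0,0,0],"grip": 0},
    {"dp": [0.025,0.043,0],"rot": [0,0,0],"grip": 0},
    {"dp": [0.025,0.043,0],"rot": [0,0,0],"grip": 0},
    {"dp": [0.025,0.043,0],"rot": [0,0,0],"grip": 0},
    {"dp": [0.025,0.043,0],"rot": [0,0,0],"grip": 0},
    {"dp": [0.025,0.043,0],"rot": [0,0,0],"grip": 0},
    {"dp": [0.025,0.043,0],"rot": [0,0,0],"grip": 0},
    {"dp": [0.025,0.043,0],"rot": [0,0,0],"grip": 0},
    {"dp": [0.025,0.043,0],"rot": [0,0,0],"grip": 0},
    {"dp": [0.025,0.043,0],"rot": [0,0,0],"grip": 0},
    {"dp": [0.025,0.043,0],"rot": [0,0,0],"grip": 0},
    {"dp": [0.025,0.043,0],"rot": [0,0,0],"grip": 0},
    {"dp": [0.025,0.043,0],"rot": [0,0,0],"grip": 0},
    {"dp": [0.025,0.043,0],"rot": [0,0,0],"grip": 0},
    {"dp": [0.025,0.043,0],"rot": [0,0,0],"grip": 0},
    {"dp": [0.015,0.025,0],"rot": [0,0,0],"grip": 0},
    {"dp": [0,0,0],"rot": [0,0,0],"grip": 0}
  ]
}}

```text
clock: 2.65
tcp_pos: [0.5614, 0.027, 0.3001]
orientation: [-2.493, 1.908, 0.014]
contact_force: [-0.5, 0.1, -0.2]
grip_width: -0.0
```

```bash
cat > w.py <<'E'
import sys
from h import *
f=imaging.grab_frame("wrist"); save(f,sys.argv[1]); pickle.dump(f,open("W.pkl","wb"))
o=get_obs();print(o["clock"],o["tcp_pos"],o["orientation"],o["contact_force"],o["grip_width"])
E
python3 w.py w1.png
```

```text
2.7 [0.56096676 0.02538853 0.30000948] [-2.49251029  1.91118553  0.01314653] [-0.32176865 -0.48828045 -0.55214076] 0.00012018019817157507
```

View pics/w1.png

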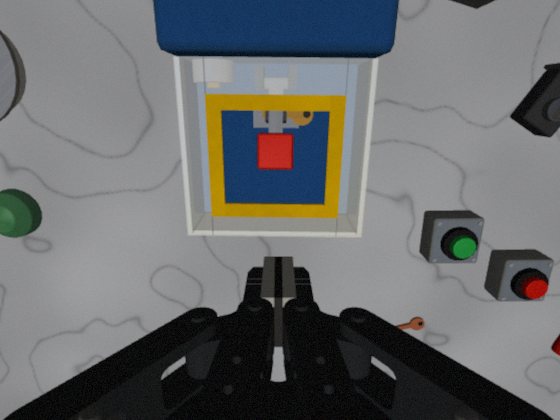

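The wrist view shows the frame at about (275,155), the red pad at (276,151), green start at (462,246) and red stop at (536,287).

```bash
cat > m2.py <<'E'
from h import *
f=pickle.load(open("W.pkl","rb"));S=pickle.load(open("F.pkl","rb"))["scene"]
h=cv2.cvtColor(f["img"],cv2.COLOR_RGB2HSV)
def msk(lo,hi,b):
    m=cv2.inRange(h,lo,hi);k=np.zeros_like(m);k[b[1]:b[3],b[0]:b[2]]=1;return m*k
y=msk((17,140,120),(35,255,255),(195,85,360,230))
cs,_=cv2.findContours(y,cv2.RETR_EXTERNAL,2);c=max(cs,key=cv2.contourArea).reshape(-1,2)
w=np.array([onz(f,u,v,.154)[:2]*1000 for u,v in c],np.float32);r=cv2.minAreaRect(w);print("frame",r)
def pad(z):
    p=msk((0,150,100),(6,255,255),(240,120,310,180));cs,_=cv2.findContours(p,0,2);c=max(cs,key=cv2.contourArea).reshape(-1,2)
    return cv2.minAreaRect(np.array([onz(f,u,v,z)[:2]*1000 for u,v in c],np.float32))
for z in(.144,.138,.132): print("pad",z,pad(z))
for n,lo,hi,b in(("start",(45,100,40),(85,255,255),(430,220,490,270)),("stop",(0,140,90),(6,255,255),(510,270,560,305))):
    m=msk(lo,hi,b);cs,_=cv2.findContours(m,0,2);c=max(cs,key=cv2.contourArea)
    (u,v),rr=cv2.minEnclosingCircle(c);print(n,u,v,rr,onz(f,u,v,.06),rr*(f["t"][2]*0+1),[onz(f,u+rr,v,.06)-onz(f,u-rr,v,.06)])
E
python3 m2.py
```

```text
frame ((583.5443115234375, 37.11967849731445), (117.47826385498047, 127.45916748046875), 14.543956756591797)
pad 0.144 ((589.805908203125, 38.666717529296875), (34.322418212890625, 33.871299743652344), 15.222159385681152)
pad 0.138 ((588.9030151367188, 38.52531051635742), (34.95240020751953, 34.493011474609375), 15.22215747833252)
pad 0.132 ((588.0001831054688, 38.38389205932617), (35.58233642578125, 35.1147346496582), 15.222126007080078)
start 462.9038391113281 247.0 13.24809741973877 [ 0.51843579 -0.24282703  0.06      ] 13.24809741973877 [array([ 0.00945453, -0.03447908,  0.        ])]
stop 536.0 289.0 11.70479965209961 [ 0.48576858 -0.37017621  0.06      ] 11.70479965209961 [array([ 0.00873856, -0.03172163,  0.        ])]
```

>>> {"op": "send_rows", "data": {
  "motion": [
    {"dp": [0.012,0.006,0],"rot": [0,0,0],"grip": 0},
    {"dp": [0.012,0.006,0],"rot": [0,0,0],"grip": 0},
    {"dp": [0,0,-0.04],"rot": [0,0,0],"grip": 0},
    {"dp": [0,0,-0.04],"rot": [0,0,0],"grip": 0},
    {"dp": [0,0,-0.02],"rot": [0,0,0],"grip": 0},
    {"dp": [0,0,0],"rot": [0,0,0],"grip": 0},
    {"dp": [0,0,0],"rot": [0,0,0],"grip": 0}
  ]
}}

```text
clock: 3.58
tcp_pos: [0.5898, 0.0328, 0.1987]
orientation: [-2.483, 1.922, 0.007]
contact_force: [-0.5, 0.8, -0.1]
grip_width: -0.0001
```

>>> {"op": "send_rows", "data": {
  "motion": [
    {"dp": [-0.005,0.004,0],"rot": [0,0,0],"grip": 0},
    {"dp": [0,0,-0.01],"rot": [0,0,0],"grip": 0},
    {"dp": [0,0,-0.015],"rot": [0,0,0],"grip": 0},
    {"dp": [0,0,-0.015],"rot": [0,0,0],"grip": 0},
    {"dp": [0,0,-0.005],"rot": [0,0,0],"grip": 0},
    {"dp": [0,0,0],"rot": [0,0,0],"grip": 0}
  ]
}}

```text
clock: 4.32
tcp_pos: [0.5853, 0.0371, 0.1523]
orientation: [-2.481, 1.922, 0.003]
contact_force: [-0.8, 0.2, -0.5]
grip_width: -0.0001
```

>>> {"op": "send_rows", "data": {
  "motion": [
    {"dp": [0,0,-0.005],"rot": [0,0,0],"grip": 0},
    {"dp": [0,0,-0.005],"rot": [0,0,0],"grip": 0},
    {"dp": [0,0,-0.005],"rot": [0,0,0],"grip": 0},
    {"dp": [0,0,-0.005],"rot": [0,0,0],"grip": 0},
    {"dp": [0,0,-0.004],"rot": [0,0,0],"grip": 0},
    {"dp": [0,0,-0.003],"rot": [0,0,0],"grip": 0}
  ]
}}

```text
clock: 5.08
tcp_pos: [0.5861, 0.0371, 0.1243]
orientation: [-2.48, 1.921, 0.001]
contact_force: [0.9, 0.4, 0.5]
grip_width: -0.0005
```

>>> {"op": "send_rows", "data": {
  "motion": [
    {"dp": [0,0,-0.002],"rot": [0,0,0],"grip": 0},
    {"dp": [0,0,-0.002],"rot": [0,0,0],"grip": 0}
  ]
}}

```text
clock: 5.32
tcp_pos: [0.5861, 0.0372, 0.12]
orientation: [-2.48, 1.921, 0.001]
contact_force: [1.0, 0.0, 0.2]
grip_width: -0.0003
```

```bash
python3 w.py w2.png
```

```text
5.375 [0.58590814 0.03705507 0.11975387] [-2.48031382e+00  1.92158668e+00  1.80490366e-03] [-0.84871254 -0.01168527 -0.28190228] 7.078162802294768e-05
```

View pics/w2.png

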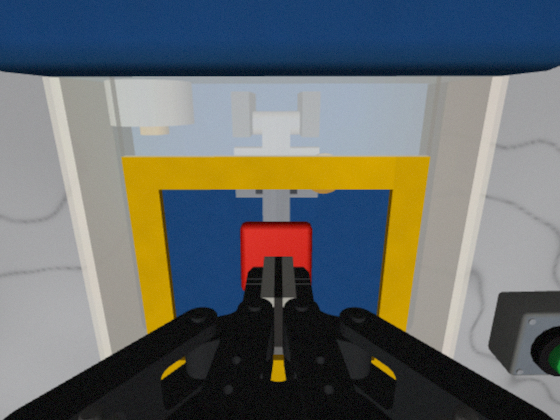

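The fingers are inside the window, over the pad at (276,255). The force is still small, so I keep pressing to find the stop.

>>> {"op": "send_rows", "data": {
  "motion": [
    {"dp": [0,0,-0.002],"rot": [0,0,0],"grip": 0},
    {"dp": [0,0,-0.002],"rot": [0,0,0],"grip": 0}
  ]
}}

```text
clock: 5.62
tcp_pos: [0.586, 0.0371, 0.1159]
orientation: [-2.48, 1.922, 0.002]
contact_force: [-2.2, -0.5, 4.1]
grip_width: 0.0002
```

>>> {"op": "send_rows", "data": {
  "motion": [
    {"dp": [0,0,-0.002],"rot": [0,0,0],"grip": 0},
    {"dp": [0,0,-0.002],"rot": [0,0,0],"grip": 0}
  ]
}}

```text
clock: 5.88
tcp_pos: [0.5854, 0.0369, 0.112]
orientation: [-2.481, 1.922, 0.002]
contact_force: [-1.8, -1.1, 3.9]
grip_width: -0.0002
```

Run:
```python
from h import *
o=get_obs();p=o["tcp_pos"];out=[]
for n,b in(("scene",(235,150,345,260)),("side",(220,140,310,230))):
    f=imaging.grab_frame(n);u=proj(f,p);print(n,u)
    c=cv2.resize(f["img"][b[1]:b[3],b[0]:b[2]],(400,400),interpolation=cv2.INTER_CUBIC)
    s=400/(b[2]-b[0]);cv2.circle(c,tuple(int(x) for x in (u-b[:2])*s),3,(0,255,0),-1);out.append(c)
cv2.imwrite("pics/c2.png",np.hstack(out)[:,:,::-1])
f=imaging.grab_frame("wrist");print("wrist tcp",proj(f,p),"tcp+20",proj(f,p+[0,0,.02]));pickle.dump(f,open("W.pkl","wb"));save(f,"w3.png")
```

```text
scene [282.0396432  216.13679873]
side [271.53230166 205.54126232]
wrist tcp [277.43610449 246.98320034] tcp+20 [277.28021794 263.62234725]
```

View pics/c2.png

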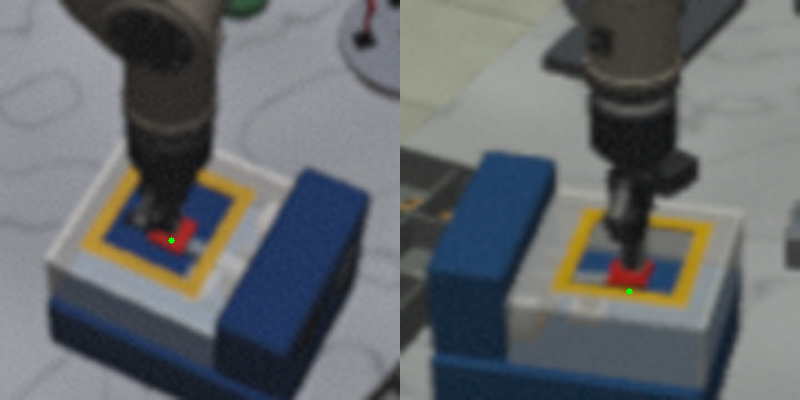

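View pics/w3.png

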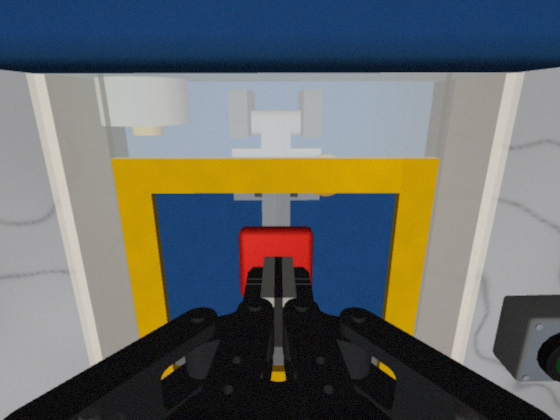

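Run:
```python
from h import *
f=pickle.load(open("W.pkl","rb"));p=get_obs()["tcp_pos"];ex=np.array([np.cos(.255),np.sin(.255)])
for z in(.112,.12,.13,.135,.14):
    q=onz(f,278,257,z);a=onz(f,276,229,z);print(z,"tip face mx rel tcp",(q[:2]-p[:2])@ex,"pad rear rel",(a[:2]-p[:2])@ex, "padw",np.linalg.norm(onz(f,240,240,z)-onz(f,312,240,z)))
h=cv2.cvtColor(f["img"],cv2.COLOR_RGB2HSV);y=cv2.inRange(h,(17,140,120),(35,255,255));ys,xs=np.nonzero(y[:260]);print(onz(f,160,158,.154),onz(f,436,158,.154), np.linalg.norm(onz(f,114,158,.154)-onz(f,437,158,.154)))
c,R=cv2.Rodrigues(get_obs()["orientation"])[0],0;print(c)
```

```text
0.112 tip face mx rel tcp -0.006577139862552402 pad rear rel 0.010606618926828206 padw 0.04041578448719228
0.12 tip face mx rel tcp -0.002586206505304988 pad rear rel 0.013793916208649849 padw 0.03852565190161325
0.13 tip face mx rel tcp 0.0024024601912541474 pad rear rel 0.017778037810926902 padw 0.036162986169639415
0.135 tip face mx rel tcp 0.004896793539533821 pad rear rel 0.01977009861206549 padw 0.034981653303652556
0.14 tip face mx rel tcp 0.0073911268878133875 pad rear rel 0.021762159413203957 padw 0.03380032043766562
[0.62963431 0.09552826 0.154     ] [ 0.65659089 -0.00888631  0.154     ] 0.1262455615144961
[[ 0.24974596 -0.96831058  0.00125682]
 [-0.96830633 -0.24974025  0.0035582 ]
 [-0.00313157 -0.00210563 -0.99999288]]
```

The pad width (36 mm) puts its top at z≈0.13. So the real fingertip is about 18 mm above the reported TCP, and first contact at 0.118 was the pad. I keep pressing until the stop shows in the force.

>>> {"op": "send_rows", "data": {
  "motion": [
    {"dp": [0,0,-0.002],"rot": [0,0,0],"grip": 0},
    {"dp": [0,0,-0.002],"rot": [0,0,0],"grip": 0},
    {"dp": [0,0,-0.002],"rot": [0,0,0],"grip": 0}
  ]
}}

```text
clock: 6.4
tcp_pos: [0.5853, 0.0368, 0.1056]
orientation: [-2.481, 1.923, 0.002]
contact_force: [-2.2, -0.4, 4.4]
grip_width: 0.0002
```

>>> {"op": "send_rows", "data": {
  "motion": [
    {"dp": [0,0,-0.002],"rot": [0,0,0],"grip": 0},
    {"dp": [0,0,-0.002],"rot": [0,0,0],"grip": 0}
  ]
}}

```text
clock: 6.65
tcp_pos: [0.5846, 0.0366, 0.1012]
orientation: [-2.482, 1.923, 0.004]
contact_force: [-4.2, -1.7, 5.2]
grip_width: 0.0005
```

>>> {"op": "send_rows", "data": {
  "motion": [
    {"dp": [0,0,-0.002],"rot": [0,0,0],"grip": 0},
    {"dp": [0,0,-0.002],"rot": [0,0,0],"grip": 0}
  ]
}}

```text
clock: 6.9
tcp_pos: [0.5837, 0.0364, 0.0966]
orientation: [-2.483, 1.924, 0.006]
contact_force: [-5.6, -0.6, 4.0]
grip_width: -0.0001
```

>>> {"op": "send_rows", "data": {
  "motion": [
    {"dp": [0,0,-0.002],"rot": [0,0,0],"grip": 0},
    {"dp": [0,0,-0.001],"rot": [0,0,0],"grip": 0}
  ]
}}

```text
clock: 7.15
tcp_pos: [0.5831, 0.0362, 0.093]
orientation: [2.482, -1.924, -0.007]
contact_force: [-3.9, -1.1, 4.5]
grip_width: -0.0002
```

```bash
python3 w.py w4.png
```

```text
7.2 [0.58310368 0.0362527  0.09290503] [ 2.48253625 -1.92386526 -0.0067722 ] [-3.38081357 -1.84711679  3.68896435] 0.0001225995351434042
```

View pics/w4.png

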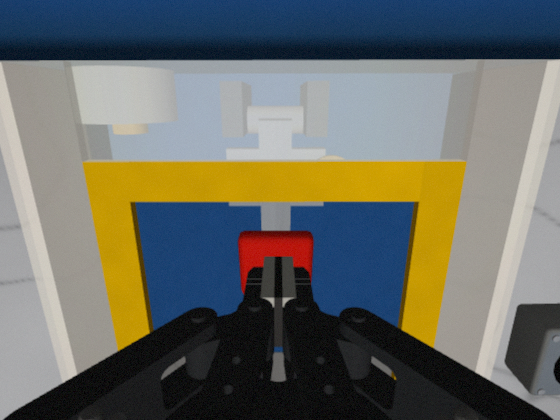

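The fingers are still on the pad, whose rear edge is at about row 233. Next I work out the lever angle from that edge and the known pivot.

```bash
cat > lev.py <<'E'
from h import *
f=pickle.load(open("W.pkl","rb"));W=np.array([.5835,.037]);a=.2545;ex=np.array([np.cos(a),np.sin(a)]);ey=np.array([-ex[1],ex[0]])
def pt(mx,my,z): return np.r_[W+mx*ex+my*ey,z]
im=f["img"].astype(int);red=im[:,:,0]-np.maximum(im[:,:,1],im[:,:,2])
print("col276 red",[(r,red[r,274:279].mean().round()) for r in range(224,246,2)])
for r in(240,250,258): x=np.nonzero(red[r,200:350]>60)[0]+200;print("row",r,x.min(),x.max())
print("frame check inner rear corners",proj(f,pt(.045,.05,.154)),proj(f,pt(.045,-.05,.154)))
for s in(.004,.007):
  for th in(0,.1,.2,.25,.3,.36,.42):
    c,n=np.cos(th),np.sin(th)
    q=lambda dx,y:proj(f,pt(s+.067+(-.067+dx)*c-.032*n,y,.112+.032*c+(-.067+dx)*n)).round(1)
    print(s,th,"rear",q(.018,.018),q(.018,-.018),"front",q(-.018,.018))
E
python3 lev.py
```

```text
col276 red [(224, np.float64(-5.0)), (226, np.float64(-6.0)), (228, np.float64(-6.0)), (230, np.float64(9.0)), (232, np.float64(72.0)), (234, np.float64(82.0)), (236, np.float64(107.0)), (238, np.float64(132.0)), (240, np.float64(150.0)), (242, np.float64(156.0)), (244, np.float64(161.0))]
row 240 239 312
row 250 239 312
row 258 239 311
frame check inner rear corners [130.85847796 202.19840157] [418.51651801 201.72000119]
0.004 0 rear [230.  249.7] [320.4 249.6] front [234.  325.4]
0.004 0.1 rear [232.  250.9] [318.6 250.7] front [236.6 318.2]
0.004 0.2 rear [233.9 250.6] [317.  250.5] front [239.  309.9]
0.004 0.25 rear [234.8 249.9] [316.3 249.8] front [240.1 305.5]
0.004 0.3 rear [235.7 249. ] [315.5 248.9] front [241.1 300.9]
0.004 0.36 rear [236.7 247.5] [314.7 247.4] front [242.2 295.2]
0.004 0.42 rear [237.6 245.7] [313.9 245.6] front [243.2 289.3]
0.007 0 rear [229.6 242.8] [320.6 242.7] front [233.6 319.5]
0.007 0.1 rear [231.7 244.3] [318.9 244.1] front [236.4 312.6]
0.007 0.2 rear [233.6 244.2] [317.3 244.1] front [238.8 304.7]
0.007 0.25 rear [234.5 243.7] [316.5 243.6] front [239.8 300.4]
0.007 0.3 rear [235.4 242.9] [315.8 242.8] front [240.9 295.9]
0.007 0.36 rear [236.4 241.6] [314.9 241.5] front [242.  290.3]
0.007 0.42 rear [237.3 239.8] [314.1 239.7] front [243.  284.5]
```

The rear edge, the pad width and the front edge near row 290 all say the lever is near 0.36. I press on gently to confirm the stop by force.

>>> {"op": "send_rows", "data": {
  "motion": [
    {"dp": [0,0,-0.002],"rot": [0,0,0],"grip": 0},
    {"dp": [0,0,-0.001],"rot": [0,0,0],"grip": 0}
  ]
}}

```text
clock: 7.45
tcp_pos: [0.5834, 0.0362, 0.0921]
orientation: [2.482, -1.924, -0.005]
contact_force: [-9.0, -1.6, 14.5]
grip_width: 0.0002
```

The force jumped to 14.5 N with almost no travel, so that is the stop. I give one more small push and then go straight out.

>>> {"op": "send_rows", "data": {
  "motion": [
    {"dp": [0,0,-0.002],"rot": [0,0,0],"grip": 0},
    {"dp": [0,0,0],"rot": [0,0,0],"grip": 0}
  ]
}}

```text
clock: 7.7
tcp_pos: [0.5835, 0.0363, 0.0927]
orientation: [2.481, -1.924, -0.003]
contact_force: [-2.3, -0.6, 2.6]
grip_width: -0.0
```

>>> {"op": "send_rows", "data": {
  "motion": [
    {"dp": [0,0,0.01],"rot": [0,0,0],"grip": 0},
    {"dp": [0,0,0.02],"rot": [0,0,0],"grip": 0},
    {"dp": [0,0,0.03],"rot": [0,0,0],"grip": 0},
    {"dp": [0,0,0.04],"rot": [0,0,0],"grip": 0},
    {"dp": [0,0,0.05],"rot": [0,0,0],"grip": 0},
    {"dp": [0,0,0.04],"rot": [0,0,0],"grip": 0},
    {"dp": [-0.02,-0.01,0.01],"rot": [0,0,0],"grip": 0},
    {"dp": [0,0,0],"rot": [0,0,0],"grip": 0}
  ]
}}

```text
clock: 8.7
tcp_pos: [0.5694, 0.029, 0.3096]
orientation: [-2.473, 1.913, -0.016]
contact_force: [0.3, -0.5, 1.0]
grip_width: 0.0
```

```bash
python3 w.py w5.png; python3 m2.py; cat >> lev.py <<'E'
E
python3 lev.py | grep -v col276 | grep -v row
```

```text
8.75 [0.56994522 0.02966173 0.30921692] [-2.47353611  1.91194921 -0.01554314] [0.55669054 0.23866075 0.69611936] 1.4263999348699395e-05
frame ((583.5491333007812, 37.15178680419922), (116.94644927978516, 127.51956176757812), 14.55089282989502)
pad 0.144 ((588.644775390625, 38.29231262207031), (30.864120483398438, 31.707338333129883), 14.554624557495117)
pad 0.138 ((587.6755981445312, 38.12298583984375), (31.41177749633789, 32.26994323730469), 14.554696083068848)
pad 0.132 ((586.7064208984375, 37.95366668701172), (31.959495544433594, 32.83254623413086), 14.554766654968262)
start 457.5 251.0 12.855060577392578 [ 0.51925625 -0.2420768   0.06      ] 12.855060577392578 [array([ 0.00898172, -0.03458195,  0.        ])]
stop 530.5 292.0 11.236202239990234 [ 0.48578495 -0.37060581  0.06      ] 11.236202239990234 [array([ 0.0081764 , -0.03147477,  0.        ])]Traceback (most recent call last):
  File "lev.py", line 6, in <module>
    for r in(240,250,258): x=np.nonzero(red[r,200:350]>60)[0]+200;print("row",r,x.min(),x.max())
                                                                                ~~~~~^^
    return umr_minimum(a, axis, None, out, keepdims, initial, where)
ValueError: zero-size array to reduction operation minimum which has no identity
```

View pics/w5.png

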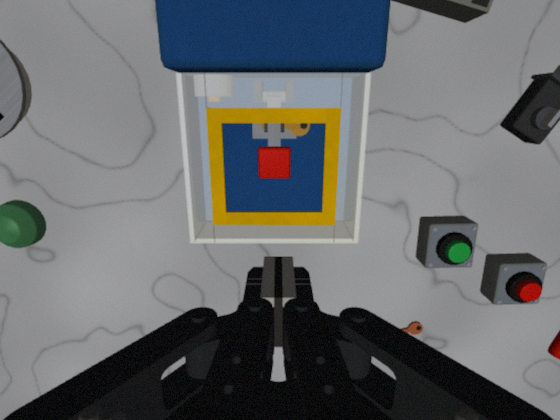

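The view shows the lever down: the pad at (274,163) has shrunk to match a drop of about 23 mm, and the guard is unmoved. The buttons are at (458,250) green and (530,291) red. Now to the start button at about (0.518, -0.243).

>>> {"op": "send_rows", "data": {
  "motion": [
    {"dp": [-0.004,-0.02,0],"rot": [0,0,0],"grip": 0},
    {"dp": [-0.007,-0.038,0],"rot": [0,0,0],"grip": 0},
    {"dp": [-0.007,-0.038,0],"rot": [0,0,0],"grip": 0},
    {"dp": [-0.008,-0.038,0],"rot": [0,0,0],"grip": 0},
    {"dp": [-0.008,-0.038,0],"rot": [0,0,0],"grip": 0},
    {"dp": [-0.007,-0.038,0],"rot": [0,0,0],"grip": 0},
    {"dp": [-0.007,-0.038,0],"rot": [0,0,0],"grip": 0},
    {"dp": [-0.004,-0.025,0],"rot": [0,0,0],"grip": 0},
    {"dp": [0,0,-0.04],"rot": [0,0,0],"grip": 0},
    {"dp": [0,0,-0.05],"rot": [0,0,0],"grip": 0},
    {"dp": [0,0,-0.04],"rot": [0,0,0],"grip": 0},
    {"dp": [0,0,0],"rot": [0,0,0],"grip": 0},
    {"dp": [0,0,0],"rot": [0,0,0],"grip": 0}
  ]
}}

```text
clock: 10.38
tcp_pos: [0.5232, -0.2473, 0.1723]
orientation: [-2.477, 1.897, -0.013]
contact_force: [-0.2, 0.3, 0.2]
grip_width: -0.0003
```

```bash
python3 w.py w6.png
python3 - <<'E'
from h import *
f=pickle.load(open("W.pkl","rb"));h=cv2.cvtColor(f["img"],cv2.COLOR_RGB2HSV)
m=cv2.inRange(h,(45,100,40),(85,255,255));cs,_=cv2.findContours(m,0,2);c=max(cs,key=cv2.contourArea);(u,v),r=cv2.minEnclosingCircle(c)
print(u,v,r,cv2.boundingRect(c),onz(f,u,v,.06),np.linalg.norm(onz(f,u+r,v,.06)-onz(f,u-r,v,.06)))
E
```

```text
10.425 [ 0.52299815 -0.24723482  0.17223492] [-2.47680807  1.89676226 -0.01254573] [-0.04539794  0.26444892 -0.50079292] -4.119975506390947e-05
273.28570556640625 199.14285278320312 18.145214080810547 (256, 181, 35, 37) [ 0.51914529 -0.24360112  0.06      ] 0.03240973130885824
```

View pics/w6.png

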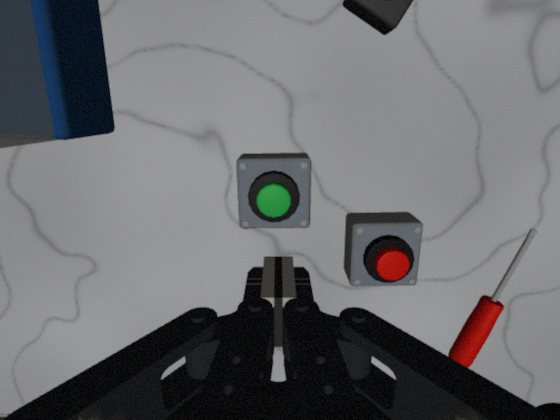

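The green cap is at (273,199), 32.4 mm across, at (0.519, -0.2436). The stop button is well clear at (393,263). I align and go down.

>>> {"op": "send_rows", "data": {
  "motion": [
    {"dp": [-0.004,0.0035,0],"rot": [0,0,0],"grip": 0},
    {"dp": [0,0,-0.03],"rot": [0,0,0],"grip": 0},
    {"dp": [0,0,-0.04],"rot": [0,0,0],"grip": 0},
    {"dp": [0,0,-0.025],"rot": [0,0,0],"grip": 0},
    {"dp": [0,0,-0.008],"rot": [0,0,0],"grip": 0},
    {"dp": [0,0,0],"rot": [0,0,0],"grip": 0}
  ]
}}

```text
clock: 11.18
tcp_pos: [0.5248, -0.2449, 0.0765]
orientation: [-2.474, 1.894, -0.038]
contact_force: [0.3, 0.1, -0.7]
grip_width: -0.0003
```

>>> {"op": "send_rows", "data": {
  "motion": [
    {"dp": [-0.005,0.001,0],"rot": [0,0,0],"grip": 0},
    {"dp": [0,0,-0.006],"rot": [0,0,0],"grip": 0},
    {"dp": [0,0,-0.006],"rot": [0,0,0],"grip": 0},
    {"dp": [0,0,-0.003],"rot": [0,0,0],"grip": 0}
  ]
}}

```text
clock: 11.68
tcp_pos: [0.5215, -0.2448, 0.064]
orientation: [-2.472, 1.894, -0.047]
contact_force: [0.2, -0.0, 0.1]
grip_width: 0.0005
```

>>> {"op": "send_rows", "data": {
  "motion": [
    {"dp": [0,0,-0.004],"rot": [0,0,0],"grip": 0},
    {"dp": [0,0,-0.004],"rot": [0,0,0],"grip": 0},
    {"dp": [0,0,-0.004],"rot": [0,0,0],"grip": 0}
  ]
}}

```text
clock: 12.05
tcp_pos: [0.5216, -0.2448, 0.051]
orientation: [-2.472, 1.894, -0.047]
contact_force: [0.1, -0.3, -0.4]
grip_width: 0.0002
```

>>> {"op": "send_rows", "data": {
  "motion": [
    {"dp": [-0.002,0.001,-0.003],"rot": [0,0,0],"grip": 0},
    {"dp": [0,0,-0.003],"rot": [0,0,0],"grip": 0}
  ]
}}

```text
clock: 12.3
tcp_pos: [0.5193, -0.2436, 0.0444]
orientation: [-2.472, 1.894, -0.046]
contact_force: [0.5, -0.3, 0.6]
grip_width: 0.0
```

>>> {"op": "send_rows", "data": {
  "motion": [
    {"dp": [0,0,-0.002],"rot": [0,0,0],"grip": 0},
    {"dp": [0,0,-0.002],"rot": [0,0,0],"grip": 0}
  ]
}}

```text
clock: 12.55
tcp_pos: [0.5193, -0.2436, 0.0401]
orientation: [-2.472, 1.894, -0.046]
contact_force: [0.2, -0.1, -0.0]
grip_width: 0.0001
```

>>> {"op": "send_rows", "data": {
  "motion": [
    {"dp": [0,0,-0.002],"rot": [0,0,0],"grip": 0},
    {"dp": [0,0,-0.002],"rot": [0,0,0],"grip": 0}
  ]
}}

```text
clock: 12.8
tcp_pos: [0.5195, -0.2437, 0.036]
orientation: [-2.472, 1.894, -0.047]
contact_force: [-0.2, -0.6, -0.3]
grip_width: -0.0001
```

>>> {"op": "send_rows", "data": {
  "motion": [
    {"dp": [0,0,-0.002],"rot": [0,0,0],"grip": 0},
    {"dp": [0,0,-0.002],"rot": [0,0,0],"grip": 0}
  ]
}}

```text
clock: 13.05
tcp_pos: [0.5195, -0.2437, 0.0319]
orientation: [-2.472, 1.894, -0.047]
contact_force: [-2.2, -0.0, 2.4]
grip_width: 0.0
```

>>> {"op": "send_rows", "data": {
  "motion": [
    {"dp": [0,0,-0.002],"rot": [0,0,0],"grip": 0},
    {"dp": [0,0,-0.002],"rot": [0,0,0],"grip": 0}
  ]
}}

```text
clock: 13.3
tcp_pos: [0.5195, -0.2437, 0.0281]
orientation: [-2.472, 1.894, -0.047]
contact_force: [-3.0, 0.9, 10.7]
grip_width: 0.0002
```

>>> {"op": "send_rows", "data": {
  "motion": [
    {"dp": [0,0,-0.002],"rot": [0,0,0],"grip": 0}
  ]
}}

```text
clock: 13.42
tcp_pos: [0.5196, -0.2438, 0.0276]
orientation: [-2.473, 1.894, -0.047]
contact_force: [-9.4, 2.4, 31.5]
grip_width: 0.0001
```

The spring force built up over about 6 mm and then hit a hard stop (31.5 N), so the button is fully in. I release it and retreat upward.

>>> {"op": "send_rows", "data": {
  "motion": [
    {"dp": [0,0,0.005],"rot": [0,0,0],"grip": 0},
    {"dp": [0,0,0.015],"rot": [0,0,0],"grip": 0},
    {"dp": [0,0,0.03],"rot": [0,0,0],"grip": 0},
    {"dp": [0,0,0.04],"rot": [0,0,0],"grip": 0},
    {"dp": [0,0,0.04],"rot": [0,0,0],"grip": 0},
    {"dp": [0,0,0.03],"rot": [0,0,0],"grip": 0},
    {"dp": [0,0,0],"rot": [0,0,0],"grip": 0},
    {"dp": [0,0,0],"rot": [0,0,0],"grip": 0}
  ]
}}

```text
clock: 14.42
tcp_pos: [0.5193, -0.2435, 0.1951]
orientation: [-2.473, 1.893, -0.05]
contact_force: [-0.5, 0.1, 0.4]
grip_width: -0.0003
```

```bash
python3 w.py w7.png
python3 - <<'E'
from h import *
f=pickle.load(open("W.pkl","rb"));h=cv2.cvtColor(f["img"],cv2.COLOR_RGB2HSV)
m=cv2.inRange(h,(45,100,40),(85,255,255));cs,_=cv2.findContours(m,0,2);c=max(cs,key=cv2.contourArea);(u,v),r=cv2.minEnclosingCircle(c)
print(onz(f,u,v,.06),np.linalg.norm(onz(f,u+r,v,.06)-onz(f,u-r,v,.06)))
F=pickle.load(open("F.pkl","rb"))
out=[]
for n in("scene","side"):
    g=imaging.grab_frame(n);d=np.abs(g["img"].astype(int)-F[n]["img"]).max(2);out.append(cv2.resize(g["img"],(400,300)));
    out.append(cv2.cvtColor(cv2.resize(np.clip(d*2,0,255).astype(np.uint8),(400,300)),cv2.COLOR_GRAY2RGB))
cv2.imwrite("pics/fin.png",np.vstack([np.hstack(out[:2]),np.hstack(out[2:])])[:,:,::-1])
E
```

```text
14.475 [ 0.51939261 -0.24350877  0.19503782] [-2.4725049   1.89302285 -0.05000443] [0.19140802 0.33306057 0.23330945] -9.034810122136561e-05
[ 0.51872044 -0.24345676  0.06      ] 0.032601890974164806
```

View pics/fin.png

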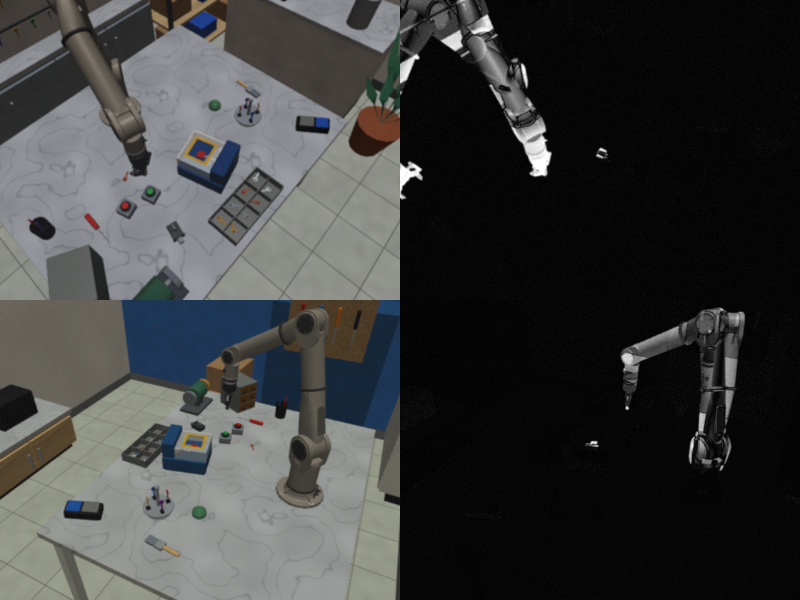

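The difference images show only the arm and the lever pad (600,153 scene; 593,444 side) have changed. The green cap is back up. Handing in.

```bash
python3 -c "
from bench import hand_in
print(hand_in())"
```

```text
the job is handed in; nothing more can be done
None
```

I pressed the clamp lever to its stop through the guard window, came back out, pressed the green start button fully in and released it. I handed the job in at about 14.5 s of the 43 s allowed.

- **Lever:** Friction held at about 4 N on the way down, then jumped to 14.5 N with almost no further travel. The wrist pictures from before and after put the pad drop at about 23 mm, which matches fully down.
- **Guard:** No force pointed to contact with it, and the before/after pictures show it unmoved.
- **Start button:** The force rose over about 6 mm and then met a hard stop at 31.5 N. Afterwards the green cap measured at the same position and size as before the press.
- **Everything else:** Before/after differences in both fixed cameras show only the arm and the lever pad changed. The stop button, display and loose items are where they were.

**Disagreements:**
- The closed fingertips touched things with the reported tool position 20–27 mm lower than it should have been, for both the lever and the button. The pictures also put the real tip above the reported one. I therefore relied on force and images to judge both presses.
- On the lever, the second small push after the stop read only 2.6 N. The evidence for the stop is the first jump plus the images.
- The tool had tilted about 2–3° by the time it pressed the button, and I left that uncorrected.

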